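# Set the engraving indexer to its zero line and clamp it

## Robot

A 6-joint arm with a two-finger parallel gripper is mounted at the origin on the work surface. World frame = base frame: x ahead of the robot, y to its left, z up, the work surface at z = 0. Lengths are in mm, angles in rad, forces in N, time in s.
With the tool pointing down it reaches from about 275 to 750 mm from the base axis. Payload 10.2 kg.
Tool frame: the origin (TCP) lies midway between the tips of the shut fingers; the grasp point (between the pads) lies 19 mm behind it; z points along the fingers, y is the direction in which the jaws open and shut (so a half turn about z gives the same grasp; the last joint's range is limited). The gripper opens to 85 mm and grips with 20 to 120 N. Pads are 22 mm wide; open, the fingers measure 114 mm over their backs; the gripper's body (76 mm by 85 mm) begins 54 mm behind the grasp point. The pads swing forward as they close: fully open they stand 13 mm farther back than shut.
Start: joints at [1.069, 0.313, 1.498, -0, 1.331, -0.223], TCP at [144.494, 504.73, 231.294] pointing down, gripper open.
Joint ranges: [-2.94, 2.94], [-0.97, 2.17], [0.19, 2.56], [-1.23, 4.37], [0.02, 3.11], [-2.88, 2.88]. Speed limits (rad/s): [2.39, 2.39, 3.01, 3.14, 3.14, 3.14].

## Interface

Orientations are given as a unit quaternion [w, x, y, z].
In Python, from rig import sense, optics, ctrl gives the robot as it stands.
- The arm moves only by the tool play_rows, never from a script. Its argument "plan" is a list of rows, each a list of 7 numbers: the shift along the world's x, y, z in mm, then the turn, a rotation vector about the world's x, y, z in rad, then the opening, from -1 (shut) to 1 (fully open), so that 0 is half open. A call has 1 to 5 rows; each row shifts and turns the pose as measured when the row begins; what a row does not reach is not made up. A row lasts 1/12 s, in which the tool goes at most 41.7 mm and 7.16 degrees, less where a joint would pass 70% of its speed; a pose out of reach is approached as far as the arm can. A call is refused whole if a number of a shift passes 41.7 or a number of a turn 0.125, either way. A call with a gripper value outside its range is refused whole. The fingers move at their own pace and stop on an object; "grip_force" is the grip in N (left out, the last holds). Time passes only in rows, so rows that do not move let the fingers close. It gives the time, the measured TCP pose, the force and the opening at its end, in the units of the state.
- sense(): the state, without advancing time (a new reading comes with each control period).
- optics.capture(name): name is "side" or "top"; returns a dict with "img" (480x640x3 uint8, blue, green, red), "fx", "fy", "cx", "cy" (pixels), "dist" ([k1, k2, p1, p2, k3] as OpenCV has them; the pictures are not rectified), "world_to_cam" (4x4, takes a point from world to camera coordinates). Camera axes: x right, y up, looking along -z (the intrinsics and any distortion apply to the point x, -y, -z); pixel columns grow to the right and rows downward; lengths in mm; the calibration is good to about 2 mm. A picture is of the moment at which its call begins. There is no depth.
- ctrl.finish_job(): hands the job in, once; it reports no verdict.
The state is a dict: "time_s": time; "joints": joint angles; "dq": joint speeds; "tau": joint torques, N m; "eef_pos": TCP position; "ee_rot": TCP orientation; "force": force on the tool from outside, world axes, zero at the start; "wrist_torque": the same for the moment, N m; "grip_width": opening from 0.0 (shut) to 1.0 (fully open).
Only numpy, scipy, OpenCV 4.12 (cv2) and the standard library are available. Lean on these libraries where they do the work, as an engineer would, in place of code of your own. Each camera call takes 0.05 s, during which the arm holds its last target. There are 200 camera calls.

## Task

Set the indexing fixture for the next engraving: with a fingertip, push the dial round by its upright pin until the dial's index mark lines up with the one long line on the scale ring. Then, leaving the dial there, push the clamp lever by its knob all the way in towards the dial, up to its stop. Push gently with the outside of the fingers and pinch or lift nothing; the brass medal stays in its place on the dial, and everything else on the table stays where it is.

Things in the scene. Friction and masses are not known exactly. Their poses are not given: they have to be found in the camera images.
- indexer: The fixture, fixed to the table; its place and yaw differ each time. Origin: under the dial's axis, at table height, z up. Dark steel base plate 200 mm (its x) by 300 mm (its y), 14 mm high, reaching 100 mm from the origin along +x, -x and -y and 200 mm along +y, the end with the clamp lever. A clamp block 32 mm high stands between ring and lever.
- dial_axis (a point): Centre of the dial's top face, 36 mm above the table. The dial is a bright aluminium disc of 132 mm diameter; around it lies the scale ring, 180 mm outside diameter, its top at 34 mm. Three 4 mm high locating pins at 29 mm from the axis hold the medal.
- index_mark (a point): Outer end of the dial's only index mark, a dark radial bar 22 mm long and 3.6 mm wide on the dial's top face; the point lies 67 mm from the dial axis and turns with the dial.
- target_line (a point): Inner end of the target line, the only long line (22 mm long, 3.6 mm wide, across the whole ring) on the scale ring; the other lines, every 10 degrees, are 8 mm long. The point lies 67 mm from the dial axis, 36 mm above the table: it coincides with index_mark when lined up. The ring stands still; where its line is differs each time.
- finger_pin (a point): Centre of the top of the upright steel pin on the dial: diameter 14 mm, standing 36 mm above the dial's face (top 72 mm above the table), 46 mm from the dial axis, directly opposite the index mark; it carries a free-rolling sleeve. Push it sideways from either side to turn the dial.
- dial (a joint): Angle of the dial, rad, counter-clockwise from above; it grows as the dial turns that way. Free in both directions (more than one turn), friction about 0.1 N m (2 to 3 N at the pin); it stays where it is left.
- clamp_pivot (a point): Vertical axis of the clamp lever, 36 mm above the table, at x = 30 mm, y = 150 mm in the fixture's frame from the dial axis.
- clamp_knob (a point): Centre of the top of the lever's upright black knob: diameter 16 mm, from 32 to 66 mm above the table, 65 mm from clamp_pivot; it rolls freely on its stud. The arm is a flat steel bar 12 mm wide from 32 to 40 mm above the table.
- clamp (a joint): Angle of the clamp lever, rad: 0 = fully open, its knob swung away from the dial; grows counter-clockwise from above as it is pushed in towards the dial; hard stop at 1.05 = clamped. Friction about 0.1 N m (1.5 N at the knob), no spring; it stays where it is left. At 0 the arm points 135 degrees counter-clockwise from fixture +x.
- medal: Loose brass medal blank, diameter 50 mm, 5 mm thick, lying centred on the dial between three low pins (its top 41 mm above the table); turns with the dial. Origin: centre of its underside.
- glue: Small white bottle, diameter 34 mm, 75 mm tall, standing near the far side of the fixture. Bystander. Origin: centre of its underside.
- plaque: Small dark wooden plaque 60 x 45 x 18 mm lying beside the fixture's end away from the lever. Bystander. Origin: centre of its underside.
- driver: Screwdriver 150 mm long lying along the far side of the fixture. Bystander. Origin: on its axis, at its underside.
- trophy: Brass trophy, 68 mm in diameter, 120 mm tall. Bystander. Origin: centre of its underside.
- mug: White mug, 76 mm in diameter, 90 mm tall. Bystander. Origin: centre of its underside.
- tray: Grey divided tray 110 x 150 x 30 mm. Bystander. Origin: centre of its underside.
- stamp: Wooden hand stamp, 32 mm in diameter, 62 mm tall. Bystander. Origin: centre of its underside.
There are look-alikes about, which are no part of the job. Of the things shaped like the medal, the brass one is meant.

How it is judged (in metres and radians):
On the way, in this order (a step that is already met when the one before it is completed fails the run):
1. the index mark is lined up with the long line while the clamp lever is still open (horizontal distance between index_mark and target_line below 0.003 m and value of joint clamp below 0.4 rad and velocity of joint dial between -0.1 and 0.1 rad/s), for 0.3 s.
2. the clamp lever is pushed in to its stop with the dial still lined up (horizontal distance between index_mark and target_line below 0.003 m and value of joint clamp above 0.95 rad), for 0.2 s.
At the end, for the whole second after the job is handed in: The index mark's outer end is within 3 mm (about 2.5 degrees, a quarter of a scale division) of the long line's inner end, the dial is at rest, the clamp lever is within 0.1 rad of its stop, and the medal lies flat in its place on the dial (all of step 2 and velocity of joint dial between -0.05 and 0.05 rad/s and horizontal distance between medal and dial_axis below 0.006 m and height (world z) of medal below 0.039 m and angle between medal's own z axis and vertical below 0.1 rad); the robot touches nothing.
It fails at once if the clamp lever is pushed in (beyond 0.6 rad) before the dial is lined up (value of joint clamp above 0.6 rad and horizontal distance between index_mark and target_line above 0.005 m).
It fails at once if the medal is lifted or knocked out of its place (height (world z) of medal above 0.044 m or horizontal distance between medal and dial_axis above 0.008 m).
It fails at once if the dial or its pin is pinched or pushed hard (over 28 N) (contact force between the fingers and dial above 28 N).
It fails at once if the clamp lever is pinched or pushed hard (over 28 N) (contact force between the fingers and clamp above 28 N).
It fails at once if a bystander is moved more than 20 mm, lifted or knocked over (distance of any of glue, plaque, driver, trophy, mug, tray, stamp from where it was at the start of the episode above 0.02 m or angle between any of glue, trophy, mug, stamp's own z axis and vertical above 0.5 rad).
It also fails if it takes over 64 s, if anything falls off the work surface, if the arm or the gripper's body presses on something with over 40 N, if the wrist force passes 120 N, or if a joint passes its speed limit or range.

## Working session

There is one attempt and no reset: what is moved stays moved. The work goes in short steps, Python scripts to look and compute and a tool call to move; the robot and the scene stay as the last step left them, time stands still between calls to the robot, and variables do not carry over. Pictures are saved under pics/ and viewed, about 8 in all and at most 12, crops included, and the job is handed in when it is done.

Besides the shell and the picture viewer there is one more tool, called after "Emit:" in YAML: its name, and indented under it one key for each argument. play_rows: Moves the arm, as the interface text tells. Its arguments: {"type":"object","properties":{"plan":{"type":"array"},"grip_force":{"type":"number"}},"required":["plan"]}

```bash
mkdir -p pics; cat > h.py <<'E'
import numpy as np, cv2
from rig import sense, optics, ctrl
def cap(n):
    return optics.capture(n)
def ray(c,uv):
    K=np.array([[c['fx'],0,c['cx']],[0,c['fy'],c['cy']],[0,0,1]],float)
    p=cv2.undistortPoints(np.array(uv,float).reshape(-1,1,2),K,np.array(c['dist'],float)).reshape(-1,2)
    d=np.c_[p[:,0],-p[:,1],-np.ones(len(p))]
    W=np.array(c['world_to_cam']);R=W[:3,:3];t=W[:3,3]
    return -R.T@t, d@R
def toz(c,uv,z):
    o,d=ray(c,uv); return o+d*((z-o[2])/d[:,2])[:,None]
def proj(c,P):
    W=np.array(c['world_to_cam']);X=np.atleast_2d(P)@W[:3,:3].T+W[:3,3]
    K=np.array([[c['fx'],0,c['cx']],[0,c['fy'],c['cy']],[0,0,1]],float)
    return cv2.projectPoints(X*[1,-1,-1],np.zeros(3),np.zeros(3),K,np.array(c['dist'],float))[0].reshape(-1,2)
E
python3 - <<'E'
from h import *
print(sense())
for n in('top','side'):
    c=cap(n);cv2.imwrite(f'pics/{n}0.png',c['img']);print(n,ray(c,[[320,240]]),c['fx'],c['dist'])
E
```

```text
{'time_s': 0.0, 'joints': array([ 1.06858907e+00,  3.13450975e-01,  1.49840641e+00, -2.97376198e-05,
        1.33099254e+00, -2.23389355e-01]), 'dq': array([ 0.0001102 , -0.0002036 , -0.00137561,  0.00022778, -0.00041721,
        0.00101361]), 'tau': array([ 1.61609451e-04, -4.12264323e+01, -2.59741366e+01, -1.93275609e-04,
        4.16273688e-03,  5.03389219e-05]), 'eef_pos': array([144.38277817, 504.50104305, 230.74612032]), 'ee_rot': array([-2.09597176e-04,  1.38954289e-01,  9.90298596e-01, -5.92842870e-04]), 'force': array([-0.41686497,  0.45295715,  0.50450569]), 'wrist_torque': array([-0.03208935, -0.05486528, -0.02069516]), 'grip_width': 0.9985966239697406}
top (array([ 377.29558351,   -7.33254908, 1261.91889035]), array([[ 1.05044177e-01,  6.69388585e-04, -9.94522494e-01]])) 531.282977835277 [0.03586887 0.         0.         0.         0.        ]
side (array([134.29759805, 790.02272353, 784.34172024]), array([[ 0.34346214, -0.69948923, -0.62669714]])) 550.0750309345311 [0.01789281 0.         0.         0.         0.        ]
```

View pics/top0.png

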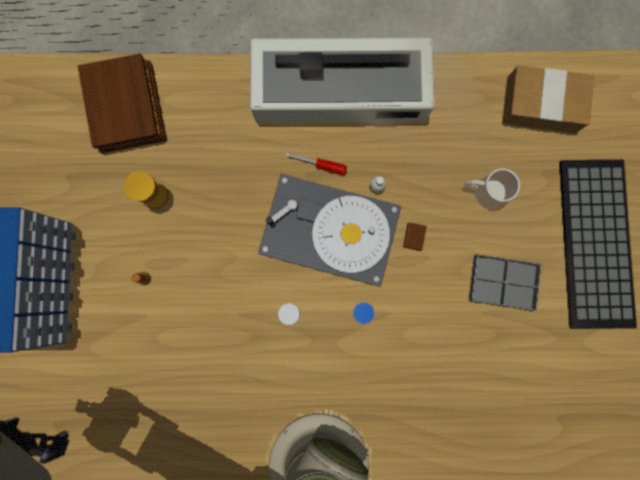

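View pics/side0.png

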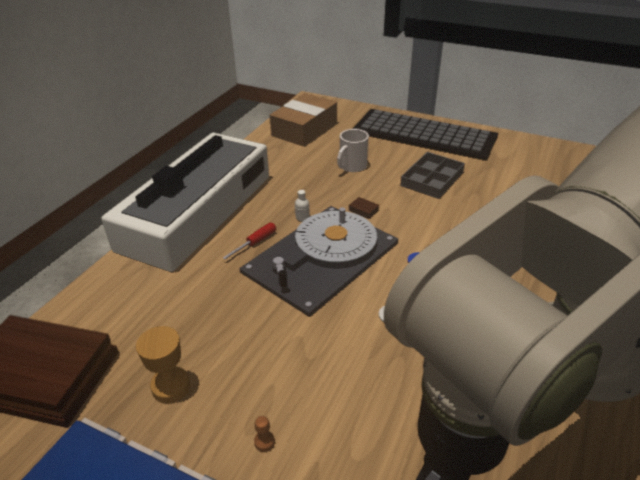

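Top view: the fixture is at about (330,229), the dial at (351,234) with the brass medal on it. The pin is at about (372,231), the long line at about (340,202), and the lever runs from the pivot (292,205) to the knob (270,219). The look-alike discs are white (289,314) and blue (364,313), both on the table. The brass disc on the dial is the medal. I'll enlarge both views next.

```bash
python3 - <<'E'
from h import *
a=cv2.imread('pics/top0.png')[165:295,250:410];cv2.imwrite('pics/top0c.png',cv2.resize(a,None,fx=4.6,fy=4.6,interpolation=cv2.INTER_CUBIC))
a=cv2.imread('pics/side0.png')[195:315,235:405];cv2.imwrite('pics/side0c.png',cv2.resize(a,None,fx=4.6,fy=4.6,interpolation=cv2.INTER_CUBIC))
E
```

```text
(no output)
```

View pics/top0c.png

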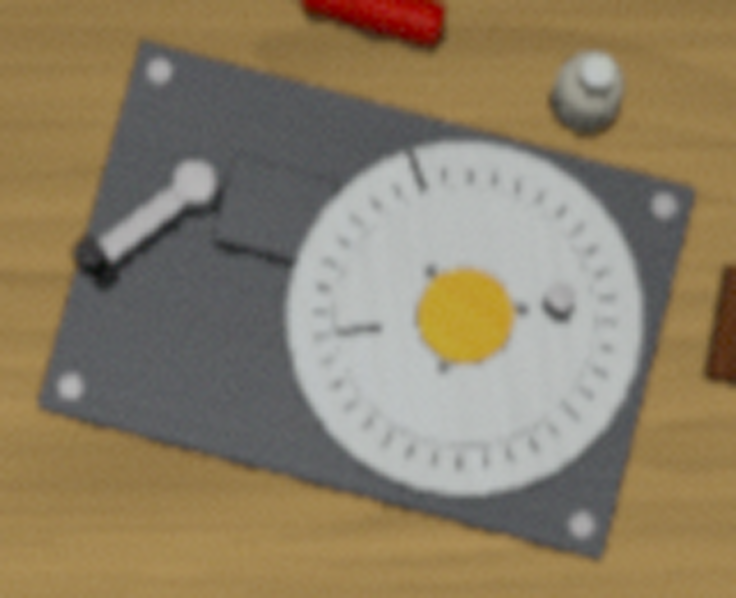

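View pics/side0c.png

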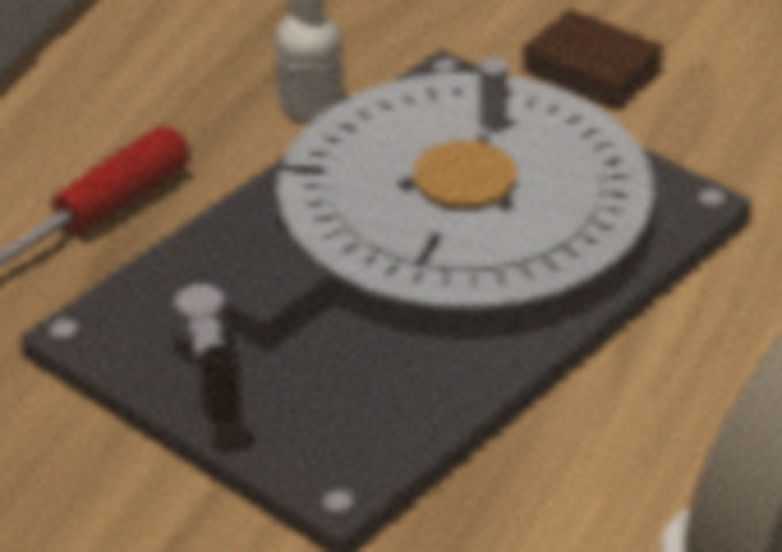

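Top crop: index mark from (380,327) to (338,332), long line from (410,150) to (424,190), pin top at (560,298), knob top near (92,250), pivot (196,182), plate corners (142,40), (692,187), (600,558), (40,407). The brass medal at (465,316) is on the dial, as described. The side crop agrees.

```bash
cat >> h.py <<'E'
def cr(c,p,x0=250,y0=165,s=4.6): return (np.array(p,float)+.5)/s-.5+[x0,y0]
E
python3 - <<'E'
from h import *
c=cap('top');s=cap('side')
f=lambda p,z:toz(c,cr(c,p),z)[:,:2]
co=f([[142,40],[692,187],[600,558],[40,407]],14)
# fixture coords: lever end (+y) is image left (= world +y)
fx=np.array([[100,200],[100,-100],[-100,-100],[-100,200]],float)
a,b=fx-fx.mean(0),co-co.mean(0)
th=np.arctan2((a[:,0]*b[:,1]-a[:,1]*b[:,0]).sum(),(a*b).sum())
R=np.array([[np.cos(th),-np.sin(th)],[np.sin(th),np.cos(th)]])
t=co.mean(0)-R@fx.mean(0)
print('yaw',th,'origin',t,'resid',(fx@R.T+t-co).round(1).tolist())
ring=f([[465,318]],34)[0];print('ring',ring)
im=f([[338,332],[380,327]],36);tl=f([[424,190],[410,150]],34);pin=f([[560,298]],72)[0]
med=f([[465,316]],41)[0]
kn=f([[92,250]],66)[0];pv=f([[196,182]],40)[0]
for n,p in dict(imo=im[0],imi=im[1],tli=tl[0],tlo=tl[1],pin=pin,med=med).items():
    d=p-ring;print(n,p.round(1),np.hypot(*d).round(1),np.degrees(np.arctan2(d[1],d[0])).round(1))
print('pv',pv,'exp',R@[30,150]+t,'knob',kn,np.hypot(*(kn-pv)),'ang',np.degrees(np.arctan2(*(kn-pv)[::-1])-th))
g=lambda p,z:toz(s,cr(s,p,235,195),z)[:,:2]
for n,p,z in[('pin',(494,65),72),('tli',(322,172),34),('tlo',(280,168),34),('imo',(421,264),36),('imi',(437,236),36),('knobbase',(233,440),14),('med',(465,173),41),('glue',(310,105),0),('pv',(199,300),50)]:
    q=g([p],z)[0];d=q-ring;print('side',n,q.round(1),np.hypot(*d).round(1),np.degrees(np.arctan2(d[1],d[0])).round(1))
print('glue top',toz(c,[[378.5,182]],75))
E
```

```text
yaw -0.2708660806472422 origin [521.67614439 -77.7275629 ] resid [[1.2, 1.6], [0.7, -3.1], [-1.3, -1.3], [-0.6, 2.9]]
ring [521.00893419 -78.08144414]
imo [514.2 -13.7] 64.7 96.0
imi [516.6 -35. ] 43.3 95.9
tli [586.8 -58.2] 68.7 16.8
tlo [607.5 -51.3] 90.5 17.2
pin [ 526.  -122.7] 44.9 -83.6
med [521.2 -77.7] 0.4 63.4
pv [590.82175754  57.44710999] exp [590.71723609  58.77638451] knob [552.68722004 107.47634012] 62.906015750463936 ang 142.83576874957282
side pin [ 528.  -125.4] 47.8 -81.6
side tli [588.8 -58.8] 70.5 15.9
side tlo [608.7 -53.2] 91.1 15.9
side imo [515.2 -14.1] 64.2 95.2
side imi [517.  -35.6] 42.7 95.4
side knobbase [550.5 104.6] 185.1 80.8
side med [522.1 -78.6] 1.2 -23.5
side glue [ 640.7 -145.4] 137.3 -29.4
side pv [587.2  64.5] 157.1 65.1
glue top [[ 634.10373567 -140.72070719   75.        ]]
```

Emit:
play_rows:
  plan:
    - [20,-31,-2,0,0,0.02,-1]
    - [20,-31,-2,0,0,0.02,-1]
    - [20,-31,-2,0,0,0.02,-1]
    - [20,-31,-2,0,0,0.02,-1]
    - [20,-31,-2,0,0,0.02,-1]

```text
time_s: 0.62
eef_pos: [243.4, 347.3, 219.3]
ee_rot: [-0.001, 0.082, 0.997, -0.0]
force: [0.6, 0.9, 0.6]
grip_width: 0.301
```

Emit:
play_rows:
  plan:
    - [20,-31,-2,0,0,0.02,-1]
    - [20,-31,-2,0,0,0.02,-1]
    - [20,-31,-2,0,0,0.02,-1]
    - [20,-31,-2,0,0,0.02,-1]
    - [20,-31,-2,0,0,0.02,-1]

```text
time_s: 1.03
eef_pos: [345.5, 184.0, 209.1]
ee_rot: [-0.0, 0.029, 1.0, 0.0]
force: [1.0, 0.8, -0.0]
grip_width: -0.001
```

Emit:
play_rows:
  plan:
    - [20,-31,-2,0,0,0.02,-1]
    - [20,-31,-2,0,0,0.02,-1]
    - [20,-31,-2,0,0,0.02,-1]
    - [20,-31,-2,0,0,0.02,-1]
    - [20,-31,-2,0,0,0.02,-1]

```text
time_s: 1.45
eef_pos: [448.4, 19.5, 199.1]
ee_rot: [0.001, -0.023, 1.0, 0.0]
force: [1.2, 0.9, 0.4]
grip_width: -0.002
```

Emit:
play_rows:
  plan:
    - [23,-28,-8,0,0,0.015,-1]
    - [23,-28,-8,0,0,0.015,-1]
    - [23,-28,-8,0,0,0.015,-1]
    - [23,-28,-8,0,0,0.015,-1]
    - [18,-24,-8,0,0,0,-1]

```text
time_s: 1.87
eef_pos: [562.9, -126.6, 157.7]
ee_rot: [0.002, -0.053, 0.999, -0.0]
force: [0.7, 0.6, -0.2]
grip_width: 0.002
```

Emit:
play_rows:
  plan:
    - [0,0,-20,0,0,0,-1]
    - [0,0,-20,0,0,0,-1]
    - [0,0,-20,0,0,0,-1]
    - [0,0,-20,0,0,0,-1]
    - [0,0,0,0,0,0,-1]

```text
time_s: 2.28
eef_pos: [564.6, -133.3, 70.9]
ee_rot: [0.001, -0.05, 0.999, -0.0]
force: [-0.9, -0.2, -0.3]
grip_width: -0.001
```

```bash
python3 - <<'E'
from h import *
s=sense();print(s['eef_pos'],s['ee_rot'],s['force'])
for n in('top','side'):
    c=cap(n);a=c['img']
    b=a[140:300,250:450] if n=='top' else a[140:300,235:435]
    cv2.imwrite(f'pics/{n}1.png',cv2.resize(b,None,fx=2,fy=2,interpolation=cv2.INTER_CUBIC))
import cv2
cv2.imwrite('pics/both1.png',np.vstack([cv2.imread('pics/top1.png')[:300],cv2.imread('pics/side1.png')[:300]]))
E
```

```text
[ 564.62952428 -133.25054093   70.92831688] [ 1.21666252e-03 -5.01348937e-02  9.98741714e-01 -3.50868632e-05] [-0.86973199 -0.17316858 -0.34918633]
```

View pics/both1.png

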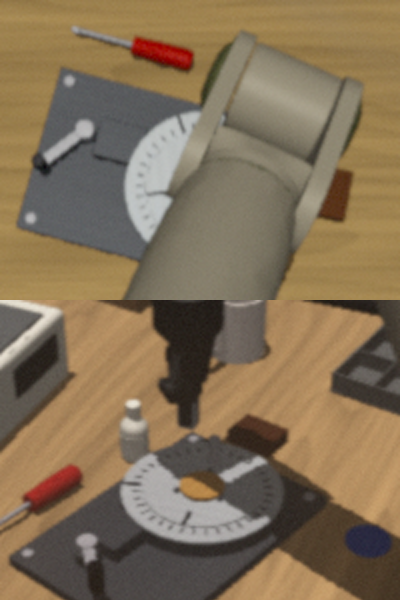

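```bash
python3 - <<'E'
from h import *
c=cap('side');a=c['img'][170:290,280:400]
print(proj(c,[[564.6,-133.3,71],[526,-123.7,72],[526,-123.7,36]]))
a=cv2.resize(a,None,fx=5,fy=5,interpolation=cv2.INTER_CUBIC);cv2.imwrite('pics/s2.png',cv2.convertScaleAbs(a,alpha=1.8,beta=10))
E
```

```text
[[328.55259401 203.3169221 ]
 [342.52857189 209.35267489]
 [342.33144011 222.32818005]]
```

View pics/s2.png

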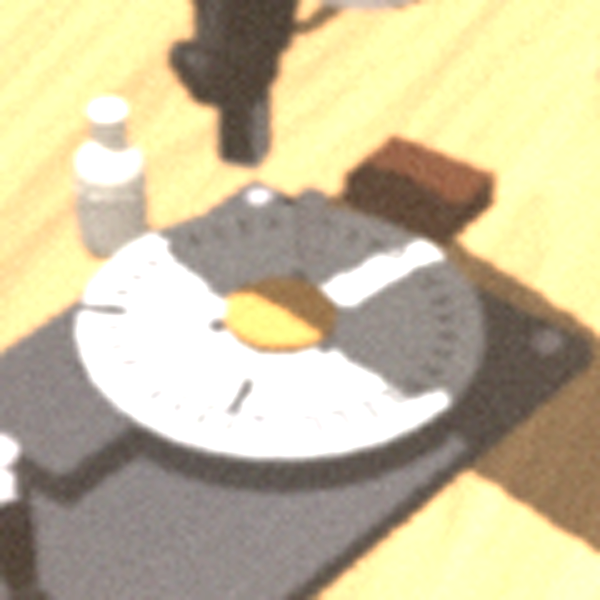

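The pin is in place at crop (312,200), in shadow. The fingertip is at (243,158), which is behind it, and the mark hasn't moved. Next: descend, approach, and work out the arc.

Emit:
play_rows:
  plan:
    - [-3,6,-10,0,0,0,-1]
    - [-3,6,-9,0,0,0,-1]
    - [0,0,0,0,0,0,-1]

```text
time_s: 2.68
eef_pos: [562.9, -122.3, 60.8]
ee_rot: [0.008, -0.05, 0.999, -0.004]
force: [-1.3, 0.2, -0.4]
grip_width: -0.008
```

```bash
cat >> h.py <<'E'
def arc(f,r=47,d=18.5,O=(521.3,-78)):
    a=np.radians(f);return np.array([O[0]+r*np.cos(a)-d*np.sin(a),O[1]+r*np.sin(a)+d*np.cos(a)])
E
python3 - <<'E'
from h import *
s=sense();print(s['eef_pos'],s['force'],s['ee_rot'])
q=s['ee_rot'];print('toolx',2*np.degrees(np.arctan2(q[2],q[1])))
p=None
for f in range(-80,-166,-4):
    a=arc(f);print(f,a.round(1),None if p is None else (a-p).round(1));p=a
E
```

```text
[ 562.94700484 -122.29799549   60.8416421 ] [-1.29979404  0.21915449 -0.381394  ] [ 0.00835566 -0.05045642  0.99868433 -0.00373457]
toolx 185.78457813534718
-80 [ 547.7 -121.1] None
-84 [ 544.6 -122.8] [-3.1 -1.7]
-88 [ 541.4 -124.3] [-3.2 -1.5]
-92 [ 538.1 -125.6] [-3.3 -1.3]
-96 [ 534.8 -126.7] [-3.4 -1.1]
-100 [ 531.4 -127.5] [-3.4 -0.8]
-104 [ 527.9 -128.1] [-3.5 -0.6]
-108 [ 524.4 -128.4] [-3.5 -0.3]
-112 [ 520.8 -128.5] [-3.5 -0.1]
-116 [ 517.3 -128.4] [-3.5  0.2]
-120 [ 513.8 -128. ] [-3.5  0.4]
-124 [ 510.4 -127.3] [-3.5  0.6]
-128 [ 506.9 -126.4] [-3.4  0.9]
-132 [ 503.6 -125.3] [-3.3  1.1]
-136 [ 500.3 -124. ] [-3.3  1.3]
-140 [ 497.2 -122.4] [-3.2  1.6]
-144 [ 494.2 -120.6] [-3.   1.8]
-148 [ 491.2 -118.6] [-2.9  2. ]
-152 [ 488.5 -116.4] [-2.8  2.2]
-156 [ 485.9 -114. ] [-2.6  2.4]
-160 [ 483.5 -111.5] [-2.4  2.6]
-164 [ 481.2 -108.7] [-2.2  2.7]
```

Emit:
play_rows:
  plan:
    - [-3,0,-5,0,0,0,-1]
    - [-4,0,-4,0,0,0,-1]
    - [-4,0,-2,0,0,0,-1]
    - [-3,0,0,0,0,0,-1]
    - [-3,0,0,0,0,0,-1]

```text
time_s: 3.1
eef_pos: [546.1, -122.8, 51.7]
ee_rot: [0.011, -0.051, 0.999, -0.005]
force: [3.5, 0.3, -0.6]
grip_width: -0.004
```

Emit:
play_rows:
  plan:
    - [-3.3,-1.5,0,0,0,-0.07,-1]
    - [-3.3,-1.3,0,0,0,-0.07,-1]
    - [-3.4,-1.1,0,0,0,-0.07,-1]
    - [-3.4,-0.8,0,0,0,-0.07,-1]
    - [-3.5,-0.6,0,0,0,-0.07,-1]

```text
time_s: 3.52
eef_pos: [529.9, -129.5, 53.0]
ee_rot: [0.013, 0.131, 0.991, -0.008]
force: [2.8, -0.9, -2.0]
grip_width: -0.002
```

```bash
cat > st.py <<'E'
from h import *
from scipy.optimize import least_squares
s=sense();e=s['eef_pos'];q=s['ee_rot'];O=np.array([521.3,-78])
d=e[:2]-O;r=np.hypot(*d)
tx=2*np.degrees(np.arctan2(q[2],q[1]))
# pin angle f: face of finger (normal = tool x direction) touching pin radius 7 at half width 11
u=np.array([np.cos(np.radians(tx)),np.sin(np.radians(tx))])
f=least_squares(lambda f:(46*np.array([np.cos(f[0]),np.sin(f[0])])-d)@u-18.3,[np.arctan2(d[1],d[0])-.38]).x[0]
print('pos',e.round(1),'F',s['force'].round(1),'toolx',(tx%360).round(1),'pin angle est',np.degrees(f).round(1),'radial',np.hypot(*d).round(1),'t',s['time_s'])
E
python3 st.py
```

```text
pos [ 529.9 -129.5   53. ] F [ 2.8 -0.9 -2. ] toolx 164.9 pin angle est -100.8 radial 52.2 t 3.5167
```

Emit:
play_rows:
  plan:
    - [-3.5,0,-0.3,0,0,-0.06,-1]
    - [-3.5,0.2,-0.3,0,0,-0.06,-1]
    - [-3.5,0.5,-0.3,0,0,-0.06,-1]
    - [-3.5,0.7,-0.3,0,0,-0.06,-1]
    - [-3.5,0.9,0,0,0,-0.06,-1]

```text
time_s: 3.93
eef_pos: [513.4, -129.6, 53.4]
ee_rot: [0.016, 0.287, 0.958, -0.011]
force: [2.7, -1.8, -1.7]
grip_width: 0.006
```

```bash
python3 st.py
```

```text
pos [ 513.4 -129.6   53.4] F [ 2.7 -1.8 -1.7] toolx 146.7 pin angle est -119.1 radial 52.2 t 3.9333
```

Emit:
play_rows:
  plan:
    - [-3.5,1.1,-0.3,0,0,-0.07,-1]
    - [-3.5,1.3,-0.3,0,0,-0.07,-1]
    - [-3.4,1.6,-0.3,0,0,-0.07,-1]
    - [-3.4,1.8,-0.3,0,0,-0.07,-1]
    - [-3.2,1.9,0,0,0,-0.07,-1]

```text
time_s: 4.35
eef_pos: [497.0, -124.4, 53.8]
ee_rot: [0.019, 0.457, 0.889, -0.015]
force: [1.6, -2.2, -1.3]
grip_width: 0.005
```

```bash
python3 st.py
```

```text
pos [ 497.  -124.4   53.8] F [ 1.6 -2.2 -1.3] toolx 125.5 pin angle est -137.7 radial 52.4 t 4.35
```

Emit:
play_rows:
  plan:
    - [-2.9,2.1,-0.3,0,0,-0.06,-1]
    - [-2.7,2.3,-0.3,0,0,-0.06,-1]
    - [-2.5,2.4,-0.3,0,0,-0.06,-1]
    - [-1.5,1.5,0,0,0,-0.03,-1]
    - [0,0,0,0,0,0,-1]

```text
time_s: 4.77
eef_pos: [487.4, -118.2, 54.4]
ee_rot: [0.02, 0.555, 0.832, -0.017]
force: [-0.2, 0.3, 0.7]
grip_width: -0.001
```

```bash
python3 st.py; python3 - <<'E'
from h import *
t=cap('top');s=cap('side')
a=cv2.resize(t['img'][180:280,300:400],None,fx=4,fy=4,interpolation=cv2.INTER_CUBIC)
b=cv2.resize(s['img'][190:290,285:385],None,fx=4,fy=4,interpolation=cv2.INTER_CUBIC)
cv2.imwrite('pics/b3.png',np.hstack([a,b]))
E
```

```text
pos [ 487.4 -118.2   54.4] F [-0.2  0.3  0.7] toolx 112.6 pin angle est -150.2 radial 52.6 t 4.7667
```

View pics/b3.png

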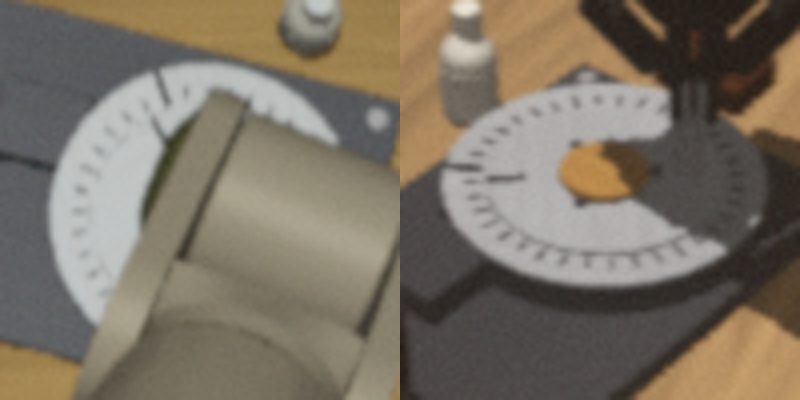

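The index mark is now close to the long line. In the side half, the mark runs from (124,177) to (88,179) and the line from (79,169) to (46,166).

```bash
python3 - <<'E'
from h import *
s=cap('side');O=np.array([521.3,-78])
for n,p,z in[('imo',(88,179),36),('imi',(124,177),36),('tli',(79,169),34),('tlo',(46,166),34)]:
    q=toz(s,cr(s,p,285,190,4),z)[0,:2]-O;print(n,np.hypot(*q).round(1),np.degrees(np.arctan2(q[1],q[0])).round(1))
t=cap('top')
for n,p,z in[('imo',(153,118),36),('imi',(165,142),36),('tli',(168,103),34),('tlo',(156,68),34)]:
    q=toz(t,cr(t,p,300,180,4),z)[0,:2]-O;print(n,np.hypot(*q).round(1),np.degrees(np.arctan2(q[1],q[0])).round(1))
E
```

```text
imo 64.4 25.0
imi 44.7 22.9
tli 70.8 15.6
tlo 89.4 15.7
imo 64.6 26.8
imi 48.8 27.2
tli 69.7 16.8
tlo 91.6 17.1
```

Emit:
play_rows:
  plan:
    - [-1,2,-0.5,0,0,-0.03,-1]
    - [-1,2,-0.5,0,0,-0.03,-1]
    - [-0.8,1.8,-0.5,0,0,-0.03,-1]
    - [0,0,0,0,0,0,-1]
    - [0,0,0,0,0,0,-1]

```text
time_s: 5.38
eef_pos: [486.3, -114.0, 54.1]
ee_rot: [0.022, 0.59, 0.807, -0.018]
force: [-0.5, 0.3, 0.8]
grip_width: 0.003
```

```bash
python3 st.py; python3 - <<'E'
from h import *
t=cap('top');s=cap('side')
a=cv2.resize(t['img'][190:240,320:370],None,fx=8,fy=8,interpolation=cv2.INTER_CUBIC)
b=cv2.resize(s['img'][210:260,290:340],None,fx=8,fy=8,interpolation=cv2.INTER_CUBIC)
cv2.imwrite('pics/b4.png',np.hstack([a,b]))
E
```

```text
pos [ 486.3 -114.    54.1] F [-0.5  0.3  0.8] toolx 107.6 pin angle est -155.6 radial 50.2 t 5.3833
```

View pics/b4.png

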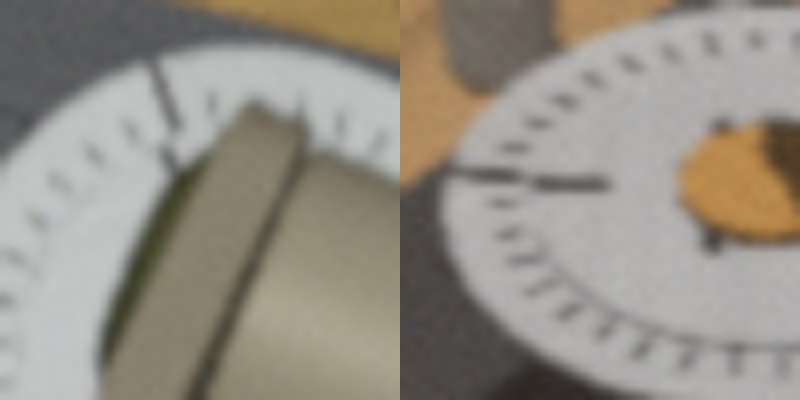

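```bash
cat > m.py <<'E'
from h import *
import sys
s=cap('side');O=np.array([521.3,-78])
P=eval(sys.argv[1])
for n,p,z in zip(('imo','imi','tli','tlo'),P,(36,36,34,34)):
    q=toz(s,cr(s,p,290,210,8),z)[0,:2]-O;print(n,(q+O).round(1),np.hypot(*q).round(1),np.degrees(np.arctan2(q[1],q[0])).round(1))
E
python3 m.py "[(135,183),(208,186),(118,178),(55,172)]"
python3 - <<'E'
from h import *
t=cap('top');O=np.array([521.3,-78])
for n,p,z in[('imo',(167,153),36),('tli',(177,128),34),('tlo',(153,64),34)]:
    q=toz(t,cr(t,p,320,190,8),z)[0,:2]-O;print(n,np.hypot(*q).round(1),np.degrees(np.arctan2(q[1],q[0])).round(1))
E
```

```text
imo [583.2 -56.8] 65.4 18.9
imi [564.2 -64. ] 45.2 18.1
tli [589.7 -59.1] 70.9 15.4
tlo [606.8 -54.3] 88.8 15.5
imo 63.0 21.5
tli 69.3 16.8
tlo 89.5 17.4
```

Emit:
play_rows:
  plan:
    - [-0.4,1.1,0,0,0,0,-1]
    - [-0.4,1.1,0,0,0,0,-1]
    - [-0.4,1.1,0,0,0,0,-1]
    - [0,0,0,0,0,0,-1]
    - [0,0,0,0,0,0,-1]

```text
time_s: 6.0
eef_pos: [485.3, -111.1, 54.0]
ee_rot: [0.022, 0.59, 0.807, -0.019]
force: [-0.4, -1.5, -0.4]
grip_width: 0.002
```

```bash
python3 st.py; python3 - <<'E'
from h import *
s=cap('side')
b=cv2.resize(s['img'][210:260,290:340],None,fx=8,fy=8,interpolation=cv2.INTER_CUBIC)
cv2.imwrite('pics/b5.png',b)
E
```

```text
pos [ 485.3 -111.1   54. ] F [-0.4 -1.5 -0.4] toolx 107.6 pin angle est -159.4 radial 49.0 t 6.0
```

Emit:
play_rows:
  plan:
    - [1,-5,0,0,0,0,-1]
    - [2,-8,0,0,0,0,-1]
    - [0,-5,10,0,0,0,-1]
    - [0,0,25,0,0,0,-1]
    - [0,0,30,0,0,0,-1]

```text
time_s: 6.47
eef_pos: [485.3, -129.8, 116.9]
ee_rot: [0.016, 0.59, 0.807, -0.019]
force: [0.1, 0.0, -0.8]
grip_width: 0.001
```

Emit:
play_rows:
  plan:
    - [0,10,20,0,0,0,-1]
    - [0,30,20,0,0,0,-1]
    - [5,35,0,0,0,0,-1]
    - [5,40,0,0,0,0,-1]
    - [5,40,0,0,0,0,-1]

```text
time_s: 6.88
eef_pos: [502.9, 20.6, 169.6]
ee_rot: [0.023, 0.596, 0.803, -0.017]
force: [1.3, -0.9, 0.0]
grip_width: 0.004
```

Emit:
play_rows:
  plan:
    - [5,40,0,0,0,0,-1]
    - [10,35,0,0,0,0,-1]
    - [10,20,0,0,0,0,-1]
    - [10,10,0,0,0,0,-1]
    - [0,0,0,0,0,0,-1]

```text
time_s: 7.3
eef_pos: [539.0, 135.8, 174.8]
ee_rot: [0.024, 0.594, 0.804, -0.015]
force: [0.4, -0.1, -0.0]
grip_width: 0.001
```

```bash
python3 st.py; python3 - <<'E'
from h import *
t=cap('top');s=cap('side')
a=cv2.resize(t['img'][185:285,300:400],None,fx=5,fy=5,interpolation=cv2.INTER_CUBIC)[:, :400]
a=cv2.resize(t['img'][190:240,320:370],None,fx=8,fy=8,interpolation=cv2.INTER_CUBIC)
b=cv2.resize(s['img'][210:260,290:340],None,fx=8,fy=8,interpolation=cv2.INTER_CUBIC)
cv2.imwrite('pics/b6.png',np.hstack([a,b]))
E
```

```text
pos [539.  135.8 174.8] F [ 0.4 -0.1 -0. ] toolx 107.1 pin angle est 107.1 radial 214.5 t 7.3
```

View pics/b6.png

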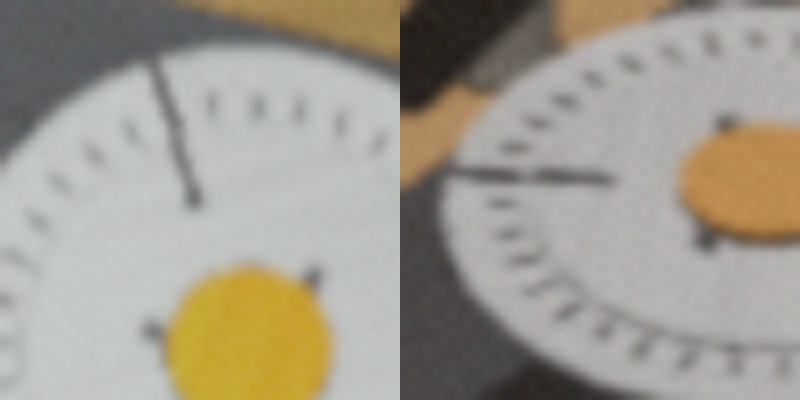

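```bash
cat > pol.py <<'E'
from h import *
def meas(n,O,verbose=1):
    acc=0
    for _ in range(4):
        c=cap(n);acc=acc+cv2.cvtColor(c['img'],cv2.COLOR_BGR2GRAY).astype(np.float32)/4
    A=np.arange(0,36,0.25);out={}
    for nm,rs,z in(('mark',np.arange(48,66,2),36),('line',np.arange(70,88,2),34)):
        v=[]
        for r in rs:
            P=np.c_[O[0]+r*np.cos(np.radians(A)),O[1]+r*np.sin(np.radians(A)),np.full(len(A),z)]
            uv=proj(c,P).astype(np.float32)
            I=cv2.remap(acc,uv[None,:,0].copy(),uv[None,:,1].copy(),cv2.INTER_LINEAR)[0]
            k=int(np.argmin(np.where((A>10)&(A<28),I,999)));sl=slice(max(0,k-16),k+17)
            bg=np.percentile(I[sl],80);w=np.clip(bg-I[sl]-0.25*(bg-I[k]),0,None)
            v.append((w*A[sl]).sum()/w.sum())
        out[nm]=np.round(v,1);print(n,nm,out[nm],np.median(v).round(2))
if __name__=='__main__':
    for O in((521.3,-78.0),): meas('top',O)
    for O in((521.8,-78.4),): meas('side',O)
E
python3 pol.py
```

```text
top mark [18.8 18.7 18.5 18.5 18.5 18.5 18.6 18.5 18.3] 18.5
top line [17.  17.  17.2 17.2 17.3 17.4 17.4 17.3 17.3] 17.27
side mark [15.4 15.4 15.5 15.8 15.8 15.8 15.9 16.  16.1] 15.8
side line [15.5 15.4 15.5 15.5 15.6 15.7 15.7 15.7 15.6] 15.6
```

Top view fit: mark and line differ by about 1.4° where they meet. Side view: about 0.6°. That is roughly 1.2 mm, inside the 3 mm limit. Now the lever.

```bash
python3 - <<'E'
from h import *
from scipy.spatial.transform import Rotation as Q
s=sense();q=s['ee_rot'];cur=Q.from_quat([q[1],q[2],q[3],q[0]])
x=np.radians(46);T=Q.from_matrix(np.c_[[np.cos(x),np.sin(x),0],[np.sin(x),-np.cos(x),0],[0,0,-1]])
print('tool axes',cur.as_matrix().round(3).tolist(),'rotvec',(T*cur.inv()).as_rotvec().round(3),'j',s['joints'].round(2))
pv=np.array([590.7,58.5])
for th in range(125,184,5):
    a=np.radians(th);print(th,(pv+[66*np.cos(a)+20*np.sin(a),66*np.sin(a)-20*np.cos(a)]).round(1))
E
```

```text
tool axes [[-0.291, 0.957, 0.02], [0.955, 0.292, -0.054], [-0.057, 0.003, -0.998]] rotvec [ 0.059 -0.011 -1.063] j [ 0.06  0.42  1.5  -0.06  1.21 -0.22]
125 [569.2 124. ]
130 [563.6 121.9]
135 [558.2 119.3]
140 [553.  116.2]
145 [548.1 112.7]
150 [543.5 108.8]
155 [539.3 104.5]
160 [535.5  99.9]
165 [532.1  94.9]
170 [529.2  89.7]
175 [526.7  84.2]
180 [524.7  78.5]
```

Emit:
play_rows:
  plan:
    - [8,0,0,0,0,-0.11,-1]
    - [8,0,-5,0,0,-0.11,-1]
    - [8,0,-10,0,0,-0.11,-1]
    - [8,0,-15,0,0,-0.11,-1]
    - [4,0,-15,0,0,-0.11,-1]

```text
time_s: 8.22
eef_pos: [576.0, 132.8, 131.7]
ee_rot: [0.021, 0.798, 0.603, -0.019]
force: [0.4, 0.7, 0.3]
grip_width: -0.001
```

Emit:
play_rows:
  plan:
    - [0,0,-10,0,0,-0.11,-1]
    - [0,0,-10,0,0,-0.11,-1]
    - [0,0,-8,0,0,-0.11,-1]
    - [0,0,-5,0,0,-0.11,-1]
    - [0,0,0,0,0,-0.05,-1]

```text
time_s: 8.63
eef_pos: [575.2, 131.5, 93.3]
ee_rot: [0.014, 0.926, 0.377, -0.027]
force: [-0.2, 0.7, 0.1]
grip_width: 0.001
```

```bash
python3 - <<'E'
from h import *
from scipy.spatial.transform import Rotation as Q
s=sense();q=s['ee_rot'];cur=Q.from_quat([q[1],q[2],q[3],q[0]])
x=np.radians(46);T=Q.from_matrix(np.c_[[np.cos(x),np.sin(x),0],[np.sin(x),-np.cos(x),0],[0,0,-1]])
print(s['eef_pos'].round(1),s['force'].round(1),'rotvec',(T*cur.inv()).as_rotvec().round(3),'j',s['joints'].round(2))
E
```

```text
[575.2 131.5  93.3] [-0.2  0.7  0.1] rotvec [ 0.047 -0.038  0.029] j [ 0.05  0.61  1.42 -0.05  1.15  0.86]
```

Emit:
play_rows:
  plan:
    - [2,2,-10,0.02,-0.02,0.01,-1]
    - [2,2,-10,0.02,-0.01,0.01,-1]
    - [0,0,-10,0.01,-0.01,0.01,-1]
    - [0,0,-8,0,0,0,-1]
    - [0,0,0,0,0,0,-1]

```text
time_s: 9.05
eef_pos: [579.4, 134.6, 53.5]
ee_rot: [-0.002, 0.921, 0.389, 0.002]
force: [0.0, 0.3, -0.0]
grip_width: 0.001
```

```bash
python3 - <<'E'
from h import *
s=sense();print(s['eef_pos'].round(1),s['ee_rot'].round(3),s['force'].round(1))
c=cap('side');cv2.imwrite('pics/s7.png',cv2.resize(c['img'][190:290,230:350],None,fx=5,fy=5,interpolation=cv2.INTER_CUBIC))
E
```

```text
[579.4 134.6  53.5] [-0.002  0.921  0.389  0.002] [ 0.   0.3 -0. ]
```

View pics/s7.png

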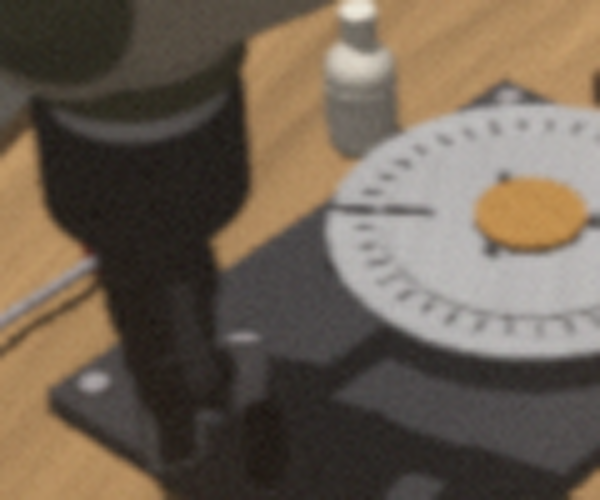

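The fingertip (178,455) is on the outer side of the black knob (265,440), and the lever hasn't moved. Next I push along the arc.

Emit:
play_rows:
  plan:
    - [-3,-2.5,-0.5,0,0,0,-1]
    - [-3,-2.5,-0.5,0,0,0,-1]
    - [-3,-2.5,-0.5,0,0,0,-1]
    - [-3,-2.2,0,0,0,0,-1]
    - [-3,-2,0,0,0,0,-1]

```text
time_s: 9.52
eef_pos: [564.8, 122.2, 54.7]
ee_rot: [-0.001, 0.921, 0.389, 0.004]
force: [1.4, 0.5, -1.4]
grip_width: -0.0
```

Emit:
play_rows:
  plan:
    - [-3.5,-2,0,0,0,0.04,-1]
    - [-3.5,-2.1,0,0,0,0.06,-1]
    - [-3.5,-2.2,0,0,0,0.06,-1]
    - [-3.4,-2.4,0,0,0,0.06,-1]
    - [-3.4,-2.5,0,0,0,0.06,-1]

```text
time_s: 9.93
eef_pos: [546.4, 110.7, 55.8]
ee_rot: [-0.002, 0.855, 0.518, 0.006]
force: [1.1, 1.9, -1.3]
grip_width: 0.002
```

Emit:
play_rows:
  plan:
    - [-2.9,-2.9,-0.7,0,0,0.07,-1]
    - [-2.8,-3,-0.7,0,0,0.07,-1]
    - [-2.6,-3.2,-0.7,0,0,0.07,-1]
    - [-2.4,-3.2,-0.7,0,0,0.07,-1]
    - [-2,-3.2,-0.5,0,0,0.07,-1]

```text
time_s: 10.35
eef_pos: [533.1, 95.3, 54.8]
ee_rot: [-0.002, 0.746, 0.666, 0.008]
force: [-0.3, 1.7, 1.9]
grip_width: 0.001
```

```bash
python3 st.py
```

```text
pos [533.1  95.3  54.8] F [-0.3  1.7  1.9] toolx 83.5 pin angle est 83.5 radial 173.7 t 10.35
```

Emit:
play_rows:
  plan:
    - [-1.8,-3,-0.3,0,0,0.04,-1]
    - [-1.6,-3,-0.3,0,0,0.03,-1]
    - [-1.3,-2.5,0,0,0,0.02,-1]
    - [-0.8,-2,0,0,0,0.02,-1]
    - [-0.5,-1.5,0,0,0,0,-1]

```text
time_s: 10.77
eef_pos: [525.5, 83.0, 55.3]
ee_rot: [-0.003, 0.705, 0.709, 0.009]
force: [0.6, 1.1, -1.5]
grip_width: -0.002
```

Emit:
play_rows:
  plan:
    - [-0.3,-1.2,0,0,0,0,-1]
    - [-0.3,-1.2,0,0,0,0,-1]

```text
time_s: 10.93
eef_pos: [524.5, 80.5, 55.5]
ee_rot: [-0.003, 0.706, 0.708, 0.01]
force: [0.8, 1.3, -0.9]
grip_width: -0.003
```

Emit:
play_rows:
  plan:
    - [0,-1.2,0,0,0,0,-1]
    - [0,-1.2,0,0,0,0,-1]

```text
time_s: 11.1
eef_pos: [524.3, 78.0, 55.5]
ee_rot: [-0.003, 0.706, 0.708, 0.01]
force: [-0.3, 2.0, -0.9]
grip_width: 0.004
```

Emit:
play_rows:
  plan:
    - [0,-1,0,0,0,0,-1]
    - [0,-1,0,0,0,0,-1]

```text
time_s: 11.27
eef_pos: [524.2, 76.4, 55.5]
ee_rot: [-0.003, 0.706, 0.708, 0.01]
force: [0.2, 9.1, -0.7]
grip_width: 0.003
```

The force has jumped to 9 N at the expected place, so the lever is at its stop. I'll back off, lift and check.

Emit:
play_rows:
  plan:
    - [0,4,0,0,0,0,-1]
    - [0,8,0,0,0,0,-1]
    - [0,8,5,0,0,0,-1]
    - [0,4,20,0,0,0,-1]
    - [0,0,30,0,0,0,-1]

```text
time_s: 11.68
eef_pos: [521.6, 102.3, 107.9]
ee_rot: [-0.006, 0.707, 0.708, 0.006]
force: [-0.2, 0.5, -0.4]
grip_width: 0.001
```

Emit:
play_rows:
  plan:
    - [-15,20,25,0,0,0,-1]
    - [-25,30,20,0,0,0,-1]
    - [-30,30,10,0,0,0,-1]
    - [-30,30,0,0,0,0,-1]
    - [-30,30,0,0,0,0,-1]

```text
time_s: 12.1
eef_pos: [397.4, 240.6, 172.1]
ee_rot: [-0.001, 0.709, 0.705, 0.012]
force: [0.9, 0.5, -0.3]
grip_width: -0.003
```

Emit:
play_rows:
  plan:
    - [-30,30,0,0,0,0,-1]
    - [-25,25,0,0,0,0,-1]
    - [-10,10,0,0,0,0,-1]
    - [0,0,0,0,0,0,-1]
    - [0,0,0,0,0,0,-1]

```text
time_s: 12.52
eef_pos: [324.7, 312.2, 175.9]
ee_rot: [0.001, 0.705, 0.709, 0.015]
force: [0.1, 1.1, -0.5]
grip_width: 0.002
```

```bash
python3 st.py; python3 pol.py; python3 - <<'E'
from h import *
t=cap('top')
cv2.imwrite('pics/t8.png',cv2.resize(t['img'][165:285,250:410],None,fx=5,fy=5,interpolation=cv2.INTER_CUBIC))
E
```

```text
pos [324.7 312.2 175.9] F [ 0.1  1.1 -0.5] toolx 90.3 pin angle est 90.3 radial 436.9 t 12.5167
top mark [18.9 18.7 18.5 18.5 18.5 18.5 18.6 18.5 18.4] 18.51
top line [17.1 17.1 17.2 17.3 17.3 17.4 17.4 17.3 17.3] 17.29
side mark [15.4 15.5 15.6 15.9 15.9 15.9 16.  16.  16.1] 15.86
side line [15.6 15.4 15.5 15.5 15.6 15.7 15.8 15.7 15.6] 15.59
```

View pics/t8.png

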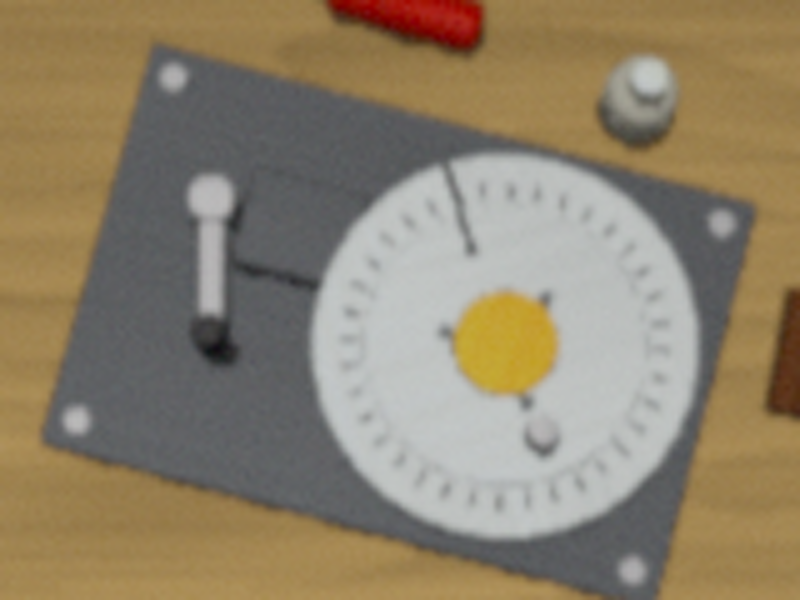

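The lever now points straight from the pivot (211,197) to the knob (210,330), about 180° in the world frame, which is the stop. The mark and line form one line from (445,163) to (472,252). The medal is centred at (506,343), and the bottle, driver and plaque look unmoved.

```bash
python3 - <<'E'
from h import *
c=cap('top');k,p=toz(c,cr(c,[[207,328]],250,165,5),66)[0],toz(c,cr(c,[[211,197]],250,165,5),45)[0]
d=(k-p)[:2];print('lever',np.hypot(*d),np.degrees(np.arctan2(d[1],d[0]))%360+15.5-135)
print(ctrl.finish_job())
E
```

```text
lever 63.83353627377691 59.72634764954458
the job is handed in; nothing more can be done
None
```

I turned the dial about 79° clockwise by its pin until the index mark met the long line, then pushed the clamp lever in to its stop. The job is handed in; no verdict was reported.

**Last checks:**
- **Dial:** the mark is off the long line by about 0.6° in the side view and 1.4° in the top view. That is roughly 0.7 to 1.6 mm, inside the 3 mm limit. The two cameras disagree by about 0.8°, so I can't say more exactly. The reading was the same before and after clamping.
- **Lever:** it measures 59.7° (1.04 rad) against the 1.05 rad stop. The push force rose to about 9 N at the expected spot.
- **Medal and bystanders:** the medal is centred on the dial, and the bottle, screwdriver and plaque beside the fixture look unmoved. I did not re-check the other bystanders; I planned the arm's path well clear of them.
- **Robot:** the highest force I saw was that 9 N. The arm ended well clear of everything, and no check failed.

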